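Lock up the silversmith's drawer chest

ROBOT

A 7-joint arm with a two-finger parallel gripper is mounted at the origin on the work surface. World frame = base frame: x ahead of the robot, y to its left, z up, the work surface at z = 0. Lengths are in m, angles in rad, forces in N, time in s.
With the tool pointing down it reaches from about 0.425 to 0.95 m from the base axis. Payload 4.7 kg.
Tool frame: the origin (TCP) lies on the centre line of the jaws, within the pads' length; the fingertips stand robot.nose_length ahead of it and the grasp point (between the pads) lies 8 mm behind it (robot.nose_length is the distance from the TCP to the fingertips, in m); z points along the fingers, y is the line along which they close (so a half turn about z gives the same grasp; the last joint's range is limited). The gripper opens to 85 mm and grips with 20 to 120 N. Pads are 22 mm wide; open, the fingers measure 114 mm over their backs; the gripper's body (76 mm by 85 mm) begins 54 mm behind the grasp point. The pads swing forward as they close: fully open they stand 13 mm farther back than shut.
Start: joints at [1.18, 0.469, -0.049, 1.532, 0.024, 1.141, -0.082], TCP at [0.239, -0.631, 0.242] pointing down, gripper open.
Joint ranges: [-2.59, 2.59], [-0.33, 1.99], [-1.39, 1.29], [0.1, 2.45], [-1.04, 4.18], [0.21, 1.99], [-2.66, 2.66]. Speed limits (rad/s): [2.57, 2.57, 3.14, 3.14, 3.14, 3.14, 3.14].

INTERFACE

Orientations are given as [roll, pitch, yaw] about the fixed x, y, z axes, in that order (R = Rz(yaw) Ry(pitch) Rx(roll)).
In Python, from plant import robot gives the robot as it stands. Calls block until the motion is done:
- robot.goto(position, orientation): joint-space move of the TCP to a pose.
- robot.move_straight(position, vel=0.15, attitude=None, contact_N=None): straight line of the TCP; attitude=None keeps the orientation; vel is the mean speed in m/s. With contact_N (N) it stops when the force on the tool has changed by that much, and returns True; else False.
- robot.move_joints(angles): joint-space move.
- robot.grip(opening, strength=None): opening from 0.0 (shut) to 1.0 (fully open); strength is the grip in N (None keeps the last); returns when the fingers have stopped.
- robot.sleep(seconds).
- robot.inverse_kinematics(position, orientation): joint angles nearest the present ones, or None.
- robot.sense(): the state.
- robot.grab_frame(name): name is "side" or "top"; returns a dict with "image" (400x640x3 uint8, red, green, blue), "range_z" (400x640 float32, m along the optical axis (not along the pixel's ray), 0 where there is no reading), "fx", "fy", "cx", "cy" (pixels), "R" (3x3) and "t" (3): a world point X has camera coordinates R X + t. Camera axes: x right, y down, z forward; pixel columns grow to the right and rows downward; lengths in m; the calibration is good to about 2 mm. A picture is of the moment at which its call begins.
A pose or a line that the arm cannot do raises robot.IKError and nothing moves.
- robot.close_job(): hands the job in; it is judged then, once.
The state is a dict: "t": time; "joint_pos": joint angles; "joint_velocities": joint speeds; "effort": joint torques, N m; "tcp_pos": TCP position; "tcp_rot": TCP orientation; "wrist_force": force on the tool from outside, world axes, zero at the start; "torque": the same for the moment, N m; "opening": opening from 0.0 (shut) to 1.0 (fully open); "gripper_force": force on a finger pad.
Only numpy, scipy, OpenCV 4.12 (cv2) and the standard library are available. Lean on these libraries where they do the work, as an engineer would, in place of code of your own. Each camera call takes 0.05 s, during which the arm holds its last target. There are 200 camera calls.

TASK

Lock up the little drawer chest on the silversmith's bench, pushing with the fingertips only. Gently push both open drawers fully home, and only then push the bolt by its red tab all the way across, so that it goes through the steel loops of both drawers. Do not pick up or disturb the jar, the hammer, the wrench or the red cup.

Things in the scene. Friction and masses are not known exactly. Their poses are not given: they have to be found in the camera images.
- chest: Fixed wooden bench-top chest, 200 (x) x 280 (y) x 85 (z) mm. Origin: centre of its underside. Its x axis points from its front to its back, y to the left as seen from the robot, z up; it may stand turned a little about z. Chest-frame mm in all these notes. Carcass front at x = -100. Two drawers side by side slide out along -x. A locking bolt lies along y on its top, near the front.
- drawer_left (a joint): Opening of the left (+y) drawer, m: 0 fully home, 0.13 fully out. It stays where it is left; a push of about 3 N moves it, and a hard stop ends it at 0.
- drawer_right (a joint): Opening of the right (-y) drawer, m; as for the left one.
- left_face (a point): Point on the outer face of the left drawer's front panel, mid-width, at its top edge; moves with the drawer. The flat dark-wood panel is 128 mm wide (y), 12 thick, 72 high (z = 10 to 82). When home this point is at x = -112, y = 66, z = 82 of the chest. A brass pull 60 wide stands 11 mm out of the face at z = 23 to 37; the face above is free.
- left_loop (a point): Centre of the steel loop of the left drawer, through which the bolt passes (loop 24 x 10 mm, top at z = 102); it ends a 10 mm wide strap that runs back from the front panel's top edge and moves with the drawer. When home at x = -55, y = 22, z = 94 of the chest.
- right_face (a point): The same point of the right drawer's front panel: when home at x = -112, y = -66, z = 82 mm of the chest.
- right_loop (a point): The same loop of the right drawer: when home at x = -55, y = -22, z = 94 mm of the chest.
- bolt (a joint): Travel of the locking bolt along the chest's +y (to the left), m: 0 drawn back (unlocked), 0.08 at its hard stop, fully across through both loops. It stays where left; about 2 N moves it. Rod 8 mm thick at x = -55, z = 94 mm, between two rails 9 mm high; a 12 mm high catch block at y = 40 to 56. It moves even if the drawers are open, but must not be shot then.
- tab (a point): Centre of the top edge of the bolt's upright red tab: 24 mm (x) x 8 mm (y) x 34 mm high, its top at z = 126 mm, i.e. 41 mm above the chest top; moves with the bolt. At bolt = 0 it is at x = -55, y = -120 mm of the chest, at bolt = 0.08 at y = -40 mm.
- jar: Loose amber glass jar with a black cap, 48 mm across, 58 mm high, standing on the rear of the chest top. Origin: centre of its base. Leave alone.
- hammer: Loose hammer lying on the bench to the right of the chest. Leave alone.
- wrench: Loose steel wrench lying on the bench to the left of the chest. Leave alone.
- cup: Loose red plastic cup, 64 mm across, 60 mm high, standing on the bench left of and in front of the chest. Origin: centre of its base. Leave alone.

How it is judged:
On the way, in this order (a step that is already met when the one before it is completed fails the run):
1. both drawers are fully home (value of joint each of drawer_left, drawer_right below 0.005 m), for 0.2 s.
2. the bolt is across through both loops (all of step 1 and value of joint bolt above 0.072 m), for 0.2 s.
At the end, for the whole second after the job is handed in: Both drawers are home within 5 mm, the bolt has travelled at least 72 of its 80 mm and so passes both loops, and the jar, hammer, wrench and cup are within 20 mm of where they were (all of step 2 and distance of each of jar, hammer, wrench, cup from where it was at the start of the episode below 0.02 m); the robot touches nothing.
It fails at once if the bolt is pushed across (25 mm or more) while a drawer is still open by more than 10 mm (value of joint bolt above 0.025 m and value of joint any of drawer_left, drawer_right above 0.01 m).
It fails at once if a drawer is slammed (faster than 0.4 m/s) (velocity of joint any of drawer_left, drawer_right below -0.4 m/s).
It fails at once if the jar, hammer, wrench or cup is lifted or moved more than 20 mm (distance of any of jar, hammer, wrench, cup from where it was at the start of the episode above 0.02 m).
It also fails if it takes over 48 s, if anything falls off the work surface, if the arm or the gripper's body presses on something with over 40 N, if the wrist force passes 120 N, or if a joint passes its speed limit or range.

## Working session

There is one attempt and no reset: what is moved stays moved. The work goes in short steps, each a Python script; the robot and the scene stay as the last script left them, time stands still between calls to the robot, and variables do not carry over. Pictures are saved under pics/ and viewed, at most 10 in all, crops included, and the job is handed in when it is done.

```bash
mkdir -p pics; ls; python3 - <<'E'
from plant import robot
import cv2,numpy as np
s=robot.sense();print(s["t"],s["tcp_pos"],s["tcp_rot"],s["opening"],robot.nose_length)
for n in("top","side"):
    f=robot.grab_frame(n);cv2.imwrite(f"pics/{n}0.png",f["image"][:,:,::-1])
    np.savez(f"{n}0.npz",**f)
    print(n,f["fx"],f["cx"],f["cy"],(-f["R"].T@f["t"]).round(3),f["R"].round(2).tolist())
E
```

```text
pics
0.0 [ 0.23872464 -0.63078353  0.2412334 ] [-3.13962945e+00  6.67053663e-05  3.61818631e-01] 1.0029952927301713 0.011
top 402.4058957390898 316.1053987335291 199.15385257782148 [0.515 0.041 1.281] [[-0.02, -1.0, -0.01], [-1.0, 0.02, -0.09], [0.09, 0.0, -1.0]]
side 441.52720060480306 323.4732986802848 202.99069345433836 [-0.023  0.735  0.849] [[-0.73, -0.68, 0.0], [-0.42, 0.44, -0.79], [0.54, -0.58, -0.61]]
```

View pics/top0.png

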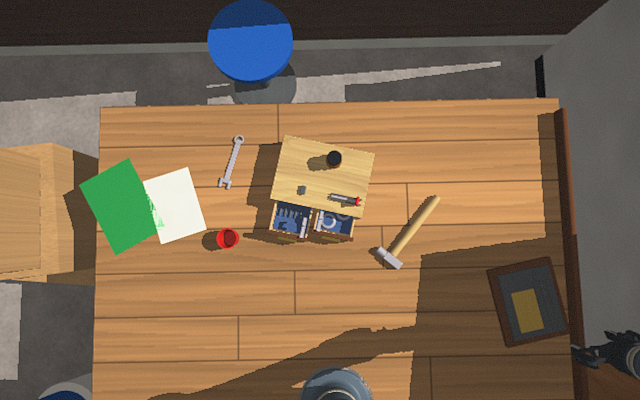

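View pics/side0.png

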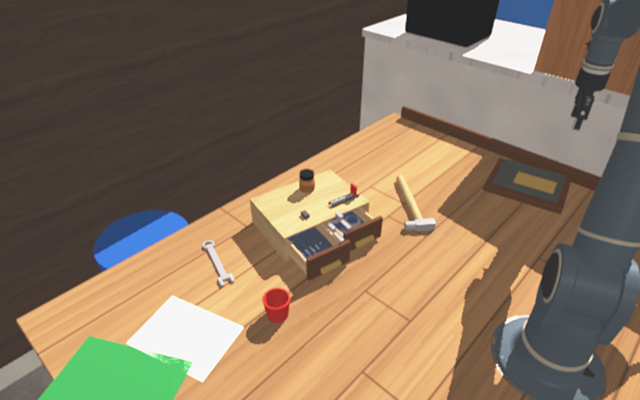

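The top view shows the chest at columns 272–375, rows 136–240, turned slightly. The red tab is near (359,200), the left panel near (285,238) and the right panel near (334,238). The cup is at (228,238) and the hammer head at (389,257). Next I'll measure these from the range data.

```bash
cat > h.py <<'E'
import numpy as np,cv2
def cloud(f):
    v,u=np.mgrid[:400,:640];z=f["range_z"]
    c=np.stack([(u-f["cx"])/f["fx"]*z,(v-f["cy"])/f["fy"]*z,z],-1)
    X=(c-f["t"])@f["R"]; X[z==0]=np.nan
    return X
def ray(f,u,v,h):
    d=f["R"].T@np.array([(u-f["cx"])/f["fx"],(v-f["cy"])/f["fy"],1.]);o=-f["R"].T@f["t"]
    return o+d*(h-o[2])/d[2]
def hsv(f): return cv2.cvtColor(np.ascontiguousarray(f["image"]),cv2.COLOR_RGB2HSV)
E
python3 - <<'E'
from h import *
t=dict(np.load("top0.npz"));s=dict(np.load("side0.npz"))
X=cloud(t);print("table z",np.nanmedian(X[280:310,200:280,2]))
z=np.nan_to_num(X[...,2]);H=hsv(t)
m=((abs(z-.085)<.006)&(H[...,2]>110)).astype(np.uint8);m[:,:250]=0;m[:,400:]=0;m[:120]=0;m[260:]=0
n,l,st,ce=cv2.connectedComponentsWithStats(m);i=1+st[1:,4].argmax();print(st[i])
mm=(l==i).astype(np.uint8)
mm=cv2.morphologyEx(mm,cv2.MORPH_CLOSE,np.ones((9,9)))
cs,_=cv2.findContours(mm,0,2);c=max(cs,key=cv2.contourArea)[:,0]
P=np.array([ray(t,u,v,.085)[:2] for u,v in c])
r=cv2.minAreaRect(P.astype(np.float32));print("top rect",r,cv2.boxPoints(r).round(4).tolist())
# colour/height blobs
for n_,f in(("top",t),("side",s)):
    X=cloud(f);H=hsv(f);zz=np.nan_to_num(X[...,2])
    red=(((H[...,0]<6)|(H[...,0]>174))&(H[...,1]>170)&(H[...,2]>90)).astype(np.uint8)
    k,l,st,ce=cv2.connectedComponentsWithStats(red)
    for i in range(1,k):
        if st[i,4]>8: q=X[l==i];print(n_,"red",st[i],ce[i].round(1),np.nanmedian(q,0).round(3),np.nanmin(q,0).round(3),np.nanmax(q,0).round(3), ray(f,*ce[i],.115).round(4))
print("strip z by row, cols 285/334 top")
X=cloud(t)
for u in(285,334):
    for v in range(200,246,2):print(u,v,X[v,u].round(3),t["image"][v,u])
big=cv2.resize(t["image"][125:275,210:410],None,fx=4,fy=4,interpolation=2)
cv2.imwrite("pics/crop.png",big[:,:,::-1])
E
```

```text
table z -0.0002924180845316982
[ 270  135  105   83 5425]
top rect ((0.6920610070228577, 0.024509474635124207), (0.27939924597740173, 0.1991327553987503), 76.71490478515625) [[0.5630999803543091, -0.08860000222921371], [0.7569000124931335, -0.13429999351501465], [0.8210999965667725, 0.13760000467300415], [0.6273000240325928, 0.1834000051021576]]
top red [355 197   4   8  22] [356.7 200.6] [ 0.612 -0.073  0.125] [ 0.602 -0.077  0.097] [ 0.623 -0.069  0.128] [ 0.6127 -0.0734  0.115 ]
top red [216 228  23  21 352] [226.8 238. ] [0.512 0.326 0.02 ] [ 0.482  0.285 -0.005] [0.543 0.365 0.066] [0.5118 0.3045 0.115 ]
side red [351 184   6  12  45] [353.3 189.3] [ 0.61  -0.068  0.115] [ 0.601 -0.073  0.098] [ 0.623 -0.065  0.13 ] [ 0.6095 -0.0676  0.115 ]
side red [263 288  27  35 721] [276.4 304.5] [0.512 0.319 0.04 ] [0.48  0.29  0.002] [0.541 0.353 0.065] [0.4603 0.36   0.115 ]
strip z by row, cols 285/334 top
285 200 [0.621 0.138 0.085] [234 198 128]
285 202 [0.62  0.142 0.026] [37 45 66]
285 204 [0.614 0.143 0.023] [46 57 79]
285 206 [0.608 0.143 0.023] [46 55 67]
285 208 [0.602 0.143 0.
[... 1091 characters left out ...]
0.58  -0.01   0.027] [41 54 79]
334 216 [ 0.573 -0.01   0.027] [72 77 86]
334 218 [ 0.567 -0.009  0.032] [139 131 130]
334 220 [ 0.561 -0.009  0.033] [246 234 232]
334 222 [ 0.555 -0.009  0.029] [230 217 214]
334 224 [ 0.548 -0.009  0.027] [203 193 199]
334 226 [ 0.542 -0.009  0.028] [ 79  99 144]
334 228 [ 0.536 -0.009  0.029] [ 74  96 145]
334 230 [ 0.53  -0.009  0.025] [ 73  99 148]
334 232 [ 0.524 -0.009  0.02 ] [165 134  94]
334 234 [ 0.517 -0.006  0.085] [120  81  54]
334 236 [ 0.512 -0.006  0.085] [120  77  54]
334 238 [ 0.505 -0.008  0.031] [111  93  47]
334 240 [ 0.499 -0.008  0.038] [124  99  52]
334 242 [ 0.492 -0.009  0.002] [85 61 42]
334 244 [ 0.486 -0.009 -0.001] [188 136  89]
```

View pics/crop.png

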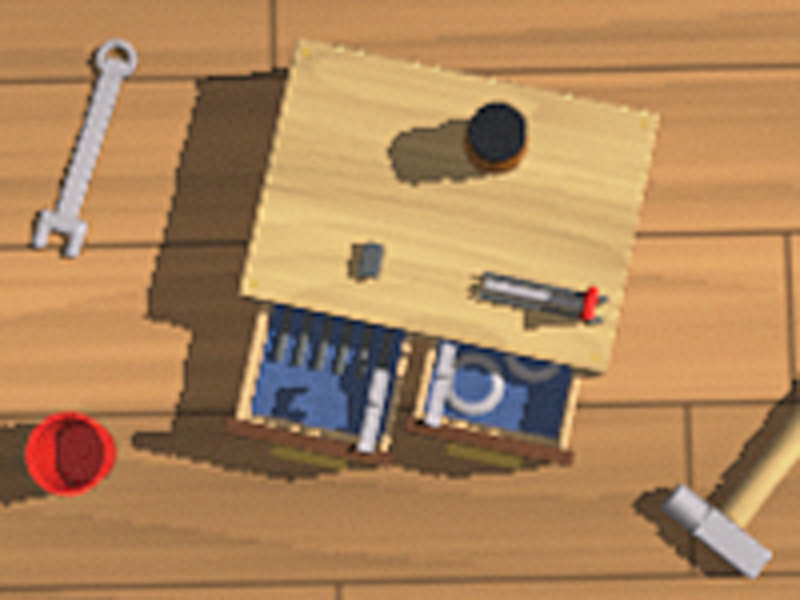

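The measured chest top is 279.4 × 199.1 mm (nominal 280 × 200), centred at (0.692, 0.0245) with yaw −13.3°. The tab, at about (0.612, −0.073), lies where the model predicts. The openings come out at about 91 mm left and 60 mm right. I'll check IK and push the right drawer first.

```bash
cat >> h.py <<'E'
YAW=np.arctan2(-.0457,.1938);C0=np.array([.6921,.0245])
def W(x,y,z):  # chest mm -> world m
    c,s=np.cos(YAW),np.sin(YAW);return [C0[0]+(c*x-s*y)/1e3,C0[1]+(s*x+c*y)/1e3,z/1e3]
def L(p):
    c,s=np.cos(YAW),np.sin(YAW);d=(np.array(p[:2])-C0)*1e3;return np.array([c*d[0]+s*d[1],-s*d[0]+c*d[1],p[2]*1e3]).round(1)
ORI=[np.pi,0,YAW]
def push(r,target,n,vel):
    hit=r.move_straight(target,vel=vel,contact_N=n);s=r.sense()
    print(hit,"t",round(s["t"],2),"tcp chest mm",L(s["tcp_pos"]),"F",np.round(s["wrist_force"],1));return hit
E
python3 - <<'E'
from plant import robot
from h import *
for p in[(-220,-66,200),(-220,-66,64),(-122,-66,64),(-250,66,64),(-122,66,64),(-55,-165,220),(-55,-165,119),(-55,-55,119)]:
    for dy in (0,np.pi):
        q=robot.inverse_kinematics(W(*p),[np.pi,0,YAW+dy]);print(p,dy,None if q is None else np.round(q,2))
ORI=[np.pi,0,YAW]
robot.grip(0.0)
robot.goto(W(-220,-66,200),ORI)
robot.move_straight(W(-220,-66,64),vel=.15)
print(robot.sense()["t"],robot.sense()["wrist_force"])
push(robot,W(-120,-66,64),12,.06)
E
```

```text
(-220, -66, 200) 0 [ 0.38  0.22 -0.56  2.04  0.14  0.92 -2.06]
(-220, -66, 200) 3.141592653589793 [ 0.7   0.3  -0.96  2.03  0.3   0.96  0.93]
(-220, -66, 64) 0 [ 0.21  0.41 -0.39  2.17  0.27  0.61 -2.18]
(-220, -66, 64) 3.141592653589793 [ 0.49  0.5  -0.75  2.15  0.54  0.69  0.71]
(-122, -66, 64) 0 [ 0.15  0.52 -0.27  1.96  0.21  0.7  -2.05]
(-122, -66, 64) 3.141592653589793 [ 0.5   0.62 -0.74  1.94  0.57  0.81  0.78]
(-250, 66, 64) 0 [ 0.02  0.47 -0.51  2.11  0.37  0.65 -2.55]
(-250, 66, 64) 3.141592653589793 [ 0.39  0.65 -1.02  2.09  0.77  0.84  0.24]
(-122, 66, 64) 0 [ 0.02  0.58 -0.38  1.85  0.3   0.76 -2.33]
(-122, 66, 64) 3.141592653589793 [ 0.27  0.68 -0.75  1.84  0.6   0.87  0.56]
(-55, -165, 220) 0 [ 0.3   0.4  -0.23  1.7   0.1   1.05 -1.76]
(-55, -165, 220) 3.141592653589793 [ 0.66  0.49 -0.73  1.68  0.35  1.11  1.17]
(-55, -165, 119) 0 [ 0.26  0.5  -0.17  1.8   0.11  0.85 -1.76]
(-55, -165, 119) 3.141592653589793 [ 0.63  0.6  -0.7   1.77  0.46  0.94  1.08]
(-55, -55, 119) 0 [ 0.15  0.53 -0.27  1.76  0.18  0.87 -1.99]
(-55, -55, 119) 3.141592653589793 [ 0.51  0.65 -0.79  1.74  0.54  0.98  0.85]
4.35 [0.35140933 0.03606691 0.2417077 ]
False t 6.17 tcp chest mm [-122.5  -66.1   63.8] F [-8.6  1.1  5.8]
```

```bash
python3 - <<'E'
from plant import robot
from h import *
push(robot,W(-112,-66,64),15,.03)
robot.move_straight(W(-150,-66,64),vel=.15)
robot.move_straight(W(-150,-66,125),vel=.2)
robot.goto(W(-240,66,125),ORI)
robot.move_straight(W(-240,66,64),vel=.15)
push(robot,W(-120,66,64),12,.06)
push(robot,W(-112,66,64),15,.03)
robot.move_straight(W(-150,66,64),vel=.15)
robot.move_straight(W(-170,66,220),vel=.25)
f=robot.grab_frame("top");np.savez("top1.npz",**f);print(robot.sense()["t"])
cv2.imwrite("pics/crop1.png",cv2.resize(f["image"][125:275,210:410],None,fx=4,fy=4,interpolation=2)[:,:,::-1])
E
```

```text
True t 6.38 tcp chest mm [-122.9  -66.2   63.3] F [ 0.4 -0.5  0.2]
False t 10.56 tcp chest mm [-122.4   66.    63.9] F [-7.5  1.1  5. ]
True t 10.78 tcp chest mm [-122.8   65.8   63.4] F [-0.1 -0.3 -0.2]
11.9333
```

View pics/crop1.png

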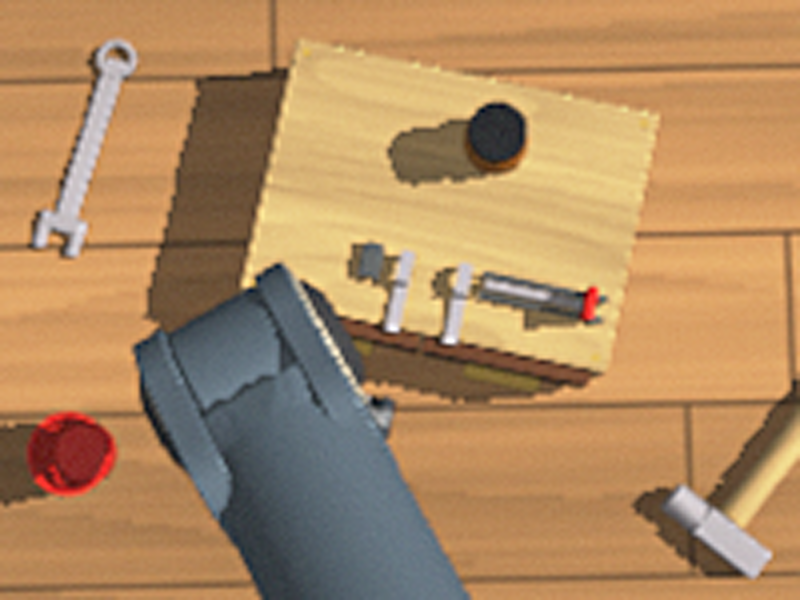

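The picture shows both drawers closed. The loops are at crop (463,273) and (405,262), in line with the bolt, and the tab is at (593,304). Both pushes ended at the same stop depth. I'll check the strap ends numerically, then shoot the bolt.

```bash
python3 - <<'E'
from plant import robot
from h import *
f=dict(np.load("top1.npz"))
e=[L(ray(f,210+(u+.5)/4-.5,125+(v+.5)/4-.5,.102)) for u,v in((466,264),(409,252))]
print("strap back ends (expect x~-43, y -22/22)",e)
assert all(abs(a[0]+43)<7 for a in e)
robot.goto(W(-55,-165,220),ORI)
robot.move_straight(W(-55,-165,119),vel=.2)
for i in range(4):
    if push(robot,W(-55,-59,119),12,.06) and L(robot.sense()["tcp_pos"])[1]>-64: break
    if L(robot.sense()["tcp_pos"])[1]>-64: break
push(robot,W(-55,-50,119),15,.03)
f=robot.grab_frame("side");cv2.imwrite("pics/s2.png",cv2.resize(f["image"][150:290,230:430],None,fx=4,fy=4,interpolation=2)[:,:,::-1])
E
```

```text
strap back ends (expect x~-43, y -22/22) [array([-43.5, -20.4, 102. ]), array([-43.6,  22.5, 102. ])]
False t 15.52 tcp chest mm [-55.  -58.9 119. ] F [-0.1 -0.6  0.1]
False t 15.97 tcp chest mm [-55.  -54.9 119. ] F [-3.3 -9.8  4.2]
```

View pics/s2.png

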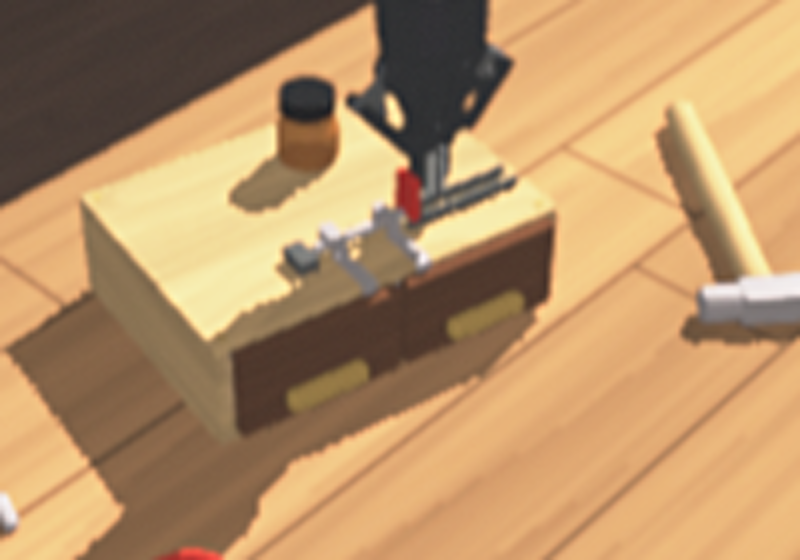

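The side view shows the rod through both loops and into the catch, with the tab at crop (408,195). The steady force of about 10 N and 5 mm lag mean the bolt is at its stop. I'll withdraw and measure the tab.

```bash
python3 - <<'E'
from plant import robot
from h import *
robot.move_straight(W(-55,-80,119),vel=.15)
robot.move_straight(W(-55,-80,200),vel=.2)
robot.goto(W(-170,-260,260),ORI)
f=robot.grab_frame("top");f0=dict(np.load("top0.npz"))
for n,g in(("before",f0),("now",f)):
    H=hsv(g);X=cloud(g);red=(((H[...,0]<6)|(H[...,0]>174))&(H[...,1]>170)&(H[...,2]>90)).astype(np.uint8)
    k,l,st,ce=cv2.connectedComponentsWithStats(red)
    for i in range(1,k):
        if st[i,4]>8: print(n,st[i,4],ce[i].round(1),"chest mm",L(ray(g,*ce[i],.126)))
print(robot.sense()["t"],robot.sense()["wrist_force"])
cv2.imwrite("pics/crop3.png",cv2.resize(f["image"][125:275,210:410],None,fx=4,fy=4,interpolation=2)[:,:,::-1])
E
```

```text
before 22 [356.7 200.6] chest mm [ -55.9 -112.6  126. ]
before 352 [226.8 238. ] chest mm [-239.1  228.7  126. ]
now 21 [331.7 195.1] chest mm [-55.5 -38.8 126. ]
now 356 [226.8 238.1] chest mm [-239.2  228.9  126. ]
17.8667 [ 0.72257927  0.14402454 -0.07105406]
```

View pics/crop3.png

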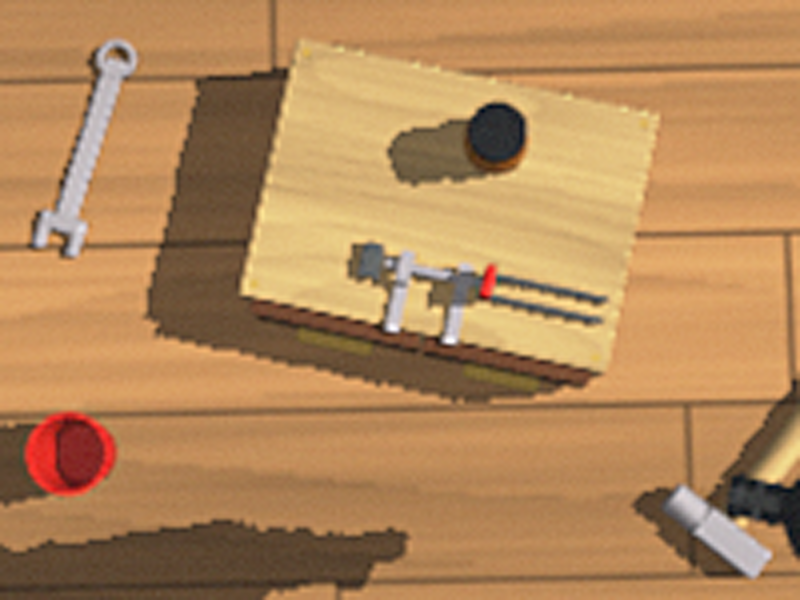

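The picture shows both drawers home and the bolt through both loops into the catch. The tab is at y = −38.8 mm (expected −40), crop (488,281). The jar, cup, wrench and hammer have not moved.

```bash
python3 -c "
from plant import robot
print(robot.close_job())"
```

```text
the job is handed in; nothing more can be done
None
```

The job is handed in: both drawers are fully home, the bolt is at its stop through both loops, and the jar, hammer, wrench and cup look undisturbed in the last picture; no verdict was returned.

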